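Show the test ball to the inspection camera

ROBOT

A 6-joint arm with a two-finger parallel gripper is mounted at the origin on a cart in front of the work surface, level with it; the furniture and walls round the work are solid. World frame = base frame: x ahead of the robot, y to its left, z up, the work surface at z = 0. Lengths are in m, angles in rad, forces in N, time in s.
With the tool pointing down it reaches from about 0.25 to 0.8 m from the base axis. Payload 3.9 kg.
Tool frame: the origin (TCP) lies midway between the tips of the shut fingers; the grasp point (between the pads) lies 19 mm behind it (robot.grip_point_offset is the distance from the TCP to the grasp point, in m); z points along the fingers, x is the direction in which the jaws open and shut, and the axes are right-handed (so a half turn about z gives the same grasp; the last joint's range is limited). The gripper opens to 85 mm and grips with 20 to 120 N. Pads are 22 mm wide; open, the fingers measure 114 mm over their backs; the gripper's body (76 mm by 85 mm) begins 54 mm behind the grasp point. The pads swing forward as they close: fully open they stand 13 mm farther back than shut.
Start: joints at [-1.3, 0.26, -0.138, 1.173, 0, 1.571], TCP at [0.14, -0.506, 0.231] pointing down, gripper open.
Joint ranges: [-2.78, 2.78], [-0.83, 1.72], [-1.28, 1.37], [-1.9, 2.12], [-1.57, 1.48], [-3.14, 3.14]. Speed limits (rad/s): [2.57, 2.57, 3.14, 3.14, 3.14, 3.14].

INTERFACE

Orientations are given as a unit quaternion [w, x, y, z].
In Python, from workcell import robot gives the robot as it stands. The module is installed in compiled form; this text tells all that it offers.
- The arm moves only by the tool drive_tool, never from a script. Its argument "targets" is a list of rows, each a list of 5 numbers: the shift along the tool's x, y, z in m, then the turn about the tool's z in degrees, then the opening, from 0 (shut) to 1 (fully open). A call has 1 to 20 rows; each row is the pose to reach, as a shift and turn from the pose commanded when the call began, along the tool's axes at that moment; what a row does not reach only later rows make up. A row lasts 1/10 s, in which the tool goes at most 50 mm and 8.59 degrees, less where a joint would pass 70% of its speed; a pose out of reach is approached as far as the arm can. A call with a gripper value outside its range is refused whole. The fingers move at their own pace and stop on an object; "newtons" is the grip in N (left out, the last holds). Time passes only in rows, so rows that repeat a pose let the fingers close. It gives the time, the measured TCP pose, the force and the opening at its end, in the units of the state.
- robot.get_state(): the state, without advancing time (a new reading comes with each control period).
- robot.grab_frame(name): name is "side" or "top"; returns a dict with "pixels" (384x512x3 uint8, red, green, blue), "fx", "fy", "cx", "cy" (pixels), "cam_to_world" (4x4, takes a point from camera to world coordinates). Camera axes: x right, y down, z forward; pixel columns grow to the right and rows downward; lengths in m; the calibration is good to about 2 mm. A picture is of the moment at which its call begins. There is no depth.
- robot.sign_off(): hands the job in, once; it reports no verdict.
The state is a dict: "time_s": time; "qpos": joint angles; "joint_vel": joint speeds; "effort": joint torques, N m; "position": TCP position; "orientation": TCP orientation; "force": force on the tool from outside, world axes, zero at the start; "ft_torque": the same for the moment, N m; "opening": finger opening in m.
Only numpy, scipy, OpenCV 4.12 (cv2) and the standard library are available. Lean on these libraries where they do the work, as an engineer would, in place of code of your own. Each camera call takes 0.05 s, during which the arm holds its last target.

TASK

Swing the small hold-down lever over the tray's ball all the way up and leave it up, then lift the tray out of its nest by its grip post and carry it over, level, so that the loose ball stays in its shallow pocket. Hold it still and level with the pocket centred over the upward-looking camera lens, its underside about 80 mm above the glass, and finish while still holding it there; leave the weights and the micrometer alone.

Things in the scene. Friction and masses are not known exactly. Their poses are not given: they have to be found in the camera images.
- lever_hinge (a point): Middle of the hold-down lever's hinge, 46 mm above the worktop, in a low head (32 mm in x, 26 mm in y, 59 mm high) at the +y end of the nest. Axes are the nest's: x along the hinge axis, y away from the tray, z up. The tray's seat is centred 112 mm from here towards -y.
- lever (a joint): Lever angle in rad: 0 is down (lever level, pad just above the ball), it grows as the knob end swings up and over the hinge, about 1.57 is straight up, stop at 1.6. It stays where it is left (light friction, about 1 N at the knob, no spring).
- lever_knob (a point): Centre of the lever's black cross knob: a lying cylinder 18 mm in diameter, 22 mm long, axis (its x) parallel to the hinge; pinch it over its flat ends or push it up from below. At lever 0 it is 67 mm from the hinge towards the nest's -y and 11 mm above it (57 mm above the worktop), straight above the ball. The steel arm is 11 mm wide, 8 mm thick.
- tray_grip (a point): Grip point of the loose aluminium tray: middle of the free length of its square upright post, 16 x 16 mm; the post's top is 18 mm above this point, the tray's underside 38 mm below. Axes are the tray's: y from the post to the pocket, z up. With the lever down, its knob stands over the pocket beside the post.
- pocket (a point): Centre of the floor of the tray's ball pocket: a round hole 28 mm wide and 3 mm deep with a clear window floor 3 mm thick; the tray's underside is 3 mm below this point. Axes are the tray's.
- ball_center (a point): Centre of the loose steel ball, 24 mm in diameter, 0.05 kg. It starts in the pocket and can roll a few mm there; it rolls out over the rim if the tray tips about 40 degrees or is jerked.
- lens (a point): Centre of the glass on top of the upward-looking inspection camera (fixed; square foot 84 mm, round black body 62 mm wide with a white ring on top), 50 mm above the worktop.
- tray: The tray, about 0.2 kg, roughly balanced under the post; origin at the centre of its underside, below the post. Plate 56 (x) x 130 (y) x 6 mm; pocket centred 45 mm along +y, a steel balance disc (32 mm wide, 10 mm high) 45 mm along -y. It starts in the nest, underside 8 mm above the worktop, its y along the nest's y.
- nest: The nest: fixed grey plate 84 (x) x 226 (y) x 8 mm with head and lever; origin on the worktop below the middle of the tray's seat; y towards the lever head. Steel stops round the seat, 6 mm high, leave the tray about 2 mm of play.
- camera: The camera; origin on the worktop, 50 mm below lens.
- weight_200g: Bystander: brass check weight, 28 mm wide, 46 mm high, standing behind the work; origin at its underside.
- weight_500g: Bystander: brass check weight, 38 mm wide, 62 mm high, standing behind the work; origin at its underside.
- micrometer: Bystander: outside micrometer, 48 x 148 x 17 mm, lying behind the work; origin at its underside.
There are look-alikes about, which are no part of the job. Of the things shaped like the camera, the dark steel one is meant.

How it is judged:
On the way, in this order (a step that is already met when the one before it is completed fails the run):
1. the lever is swung up while the tray still sits in its nest (value of joint lever above 1.1 rad and distance of tray from where it was at the start of the episode below 0.01 m), for 0.2 s.
2. the tray is lifted clear of the nest with the ball in its pocket (height (world z) of tray above 0.05 m and distance between ball_center and pocket below 0.018 m and contact force between tray and the fingers above 0.5 N), for 0.2 s.
At the end, for the whole second after the job is handed in: The gripper holds the tray still and level (within 0.1 rad), touching neither camera nor nest, the pocket's centre within 12 mm of the lens axis in plan and the tray's underside 60 to 100 mm above the glass, the ball in its pocket, the lever still up (above 1.0 rad) (horizontal distance between pocket and lens below 0.012 m and z of pocket in the frame of lens between 0.063 and 0.103 m and angle between tray's own z axis and vertical below 0.1 rad and distance between ball_center and pocket below 0.018 m and linear speed of tray below 0.02 m/s and angular speed of tray below 0.15 rad/s and contact force between tray and the fingers above 0.5 N and contact force between tray and camera below 0.05 N and contact force between tray and nest below 0.05 N and value of joint lever above 1 rad); the arm keeps its last pose, push and grip.
It fails at once if the ball leaves its pocket (distance between ball_center and pocket above 0.022 m).
It fails at once if the tray is tipped by more than 0.35 rad (angle between tray's own z axis and vertical above 0.35 rad).
It fails at once if a weight or the micrometer is disturbed by more than 20 mm (distance of any of weight_200g, weight_500g, micrometer from where it was at the start of the episode above 0.02 m).
It also fails if it takes over 58 s, if anything falls off the work surface, if the arm or the gripper's body presses on something with over 40 N, if the wrist force passes 120 N, or if a joint passes its speed limit or range.

## Working session

There is one attempt and no reset: what is moved stays moved. The work goes in short steps, Python scripts to look and compute and a tool call to move; the robot and the scene stay as the last step left them, time stands still between calls to the robot, and variables do not carry over. Pictures are saved under pics/ and viewed, and the job is handed in when it is done.

Besides the shell and the picture viewer there is one more tool, called after "Emit:" in YAML: its name, and indented under it one key for each argument. drive_tool: Moves the arm, as the interface text tells. Its arguments: {"type":"object","properties":{"targets":{"type":"array","items":{"type":"array","items":{"type":"number"}}},"newtons":{"type":"number"}},"required":["targets"]}

```bash
mkdir -p pics; ls; python3 - <<'E'
from workcell import robot
import cv2,numpy as np
for n in("side","top"):
    f=robot.grab_frame(n); cv2.imwrite(f"pics/{n}0.png",cv2.cvtColor(f["pixels"],cv2.COLOR_RGB2BGR))
    np.savez(f"{n}0.npz",**f)
    print(n,f["fx"],f["fy"],f["cx"],f["cy"]);print(np.round(f["cam_to_world"],3))
s=robot.get_state();print(s, robot.grip_point_offset)
E
```

```text
pics
side 381.85744378322534 381.85744378322534 247.6730126650047 191.70362759849797
[[-0.992 -0.086  0.094  0.517]
 [-0.127  0.649 -0.75   0.635]
 [ 0.003 -0.756 -0.655  0.698]
 [ 0.     0.     0.     1.   ]]
top 373.8266490099901 373.8266490099901 253.8125839489279 191.81421679026897
[[-0.002 -0.993  0.117  0.476]
 [-0.999 -0.003 -0.043 -0.089]
 [ 0.043 -0.117 -0.992  0.904]
 [ 0.     0.     0.     1.   ]]
{'time_s': 0.1, 'qpos': array([-1.30000319e+00,  2.60652473e-01, -1.39252302e-01,  1.17269774e+00,
        1.97548131e-06,  1.57080797e+00]), 'joint_vel': array([ 0.00051542,  0.00033688,  0.00342568,  0.00207561, -0.00133817,
        0.00034855]), 'effort': array([-7.11326447e-04, -4.06509340e+01,  2.54527062e+01,  1.01423403e-02,
       -8.32912815e-05, -5.77534180e-06]), 'position': array([ 0.1402708 , -0.50527369,  0.2305256 ]), 'orientation': array([-5.47325065e-04,  7.96078986e-01, -6.05192062e-01, -7.18345107e-04]), 'force': array([-0.21101558, -0.36071013,  0.26626266]), 'ft_torque': array([-0.02435041, -0.0067744 ,  0.01522093]), 'opening': 0.08560481934504122} 0.0187
```

View pics/side0.png

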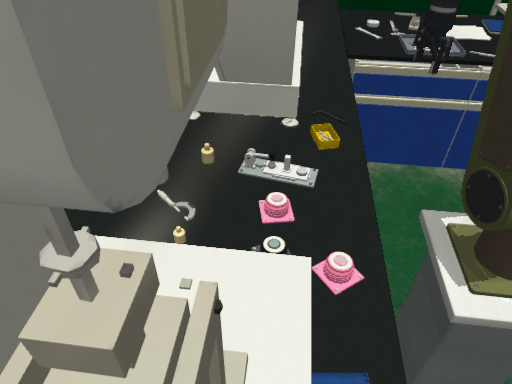

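View pics/top0.png

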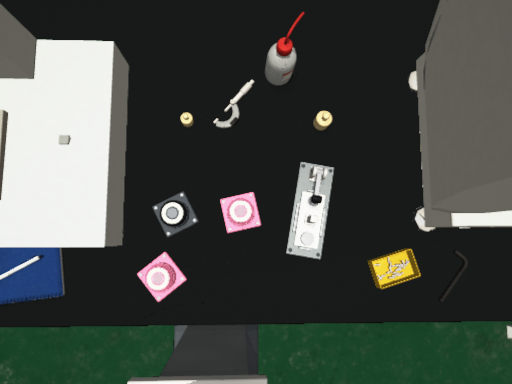

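Top view: nest around (311,211) with lever head at the top end. The dark camera is at about (173,213), and the pink ones are look-alikes. I'll zoom in on the nest and camera.

```bash
cat > h.py <<'E'
import numpy as np,cv2
def load(n): return dict(np.load(n+".npz"))
def ray(f,u,v):
    d=np.array([(u-f["cx"])/f["fx"],(v-f["cy"])/f["fy"],1.]);T=f["cam_to_world"];return T[:3,3],T[:3,:3]@d
def onz(f,u,v,z):
    o,d=ray(f,u,v);return o+d*(z-o[2])/d[2]
def proj(f,p):
    T=np.linalg.inv(f["cam_to_world"]);q=T[:3,:3]@np.array(p)+T[:3,3];return np.array([f["fx"]*q[0]/q[2]+f["cx"],f["fy"]*q[1]/q[2]+f["cy"]])
def tri(f,a,g,b):
    o1,d1=ray(f,*a);o2,d2=ray(g,*b);d1/=np.linalg.norm(d1);d2/=np.linalg.norm(d2)
    s=np.linalg.lstsq(np.c_[d1,-d2],o2-o1,rcond=None)[0];p,q=o1+s[0]*d1,o2+s[1]*d2
    return (p+q)/2,np.linalg.norm(p-q)
def crop(f,x0,y0,w,h,s,name):
    im=cv2.cvtColor(f["pixels"],cv2.COLOR_RGB2BGR)[y0:y0+h,x0:x0+w]
    return cv2.imwrite(name,cv2.resize(im,None,fx=s,fy=s,interpolation=cv2.INTER_CUBIC))
E
python3 - <<'E'
from h import *
t=load("top0");s=load("side0")
crop(t,270,150,80,120,5,"pics/t1.png")
crop(s,230,140,100,60,8,"pics/s1.png")
crop(t,145,185,60,60,8,"pics/t2.png")
crop(s,240,220,60,50,8,"pics/s2.png")
E
```

```text
(no output)
```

View pics/t1.png

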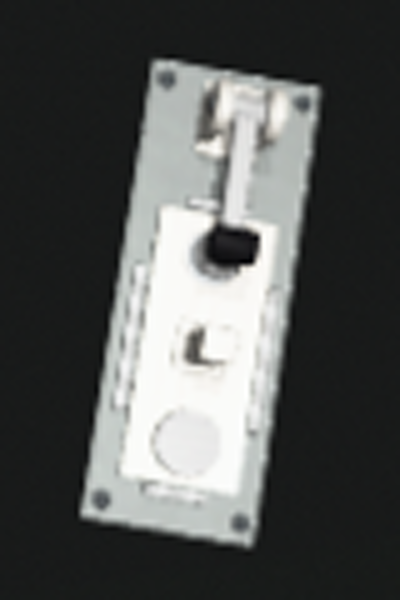

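View pics/s1.png

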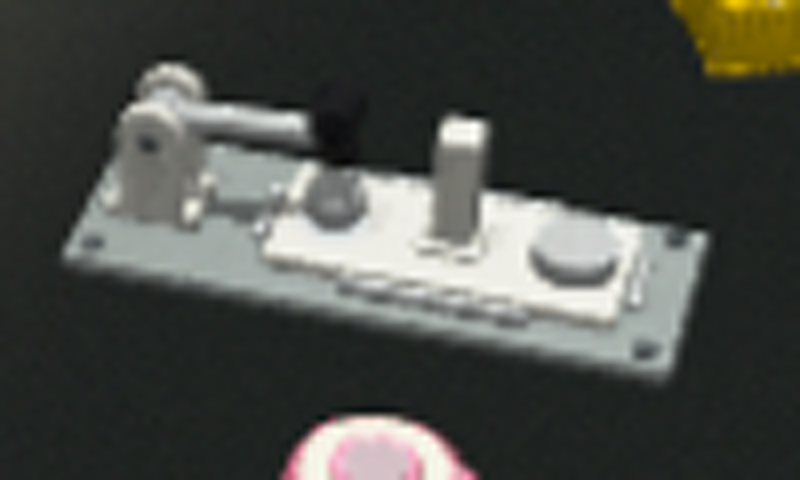

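View pics/t2.png

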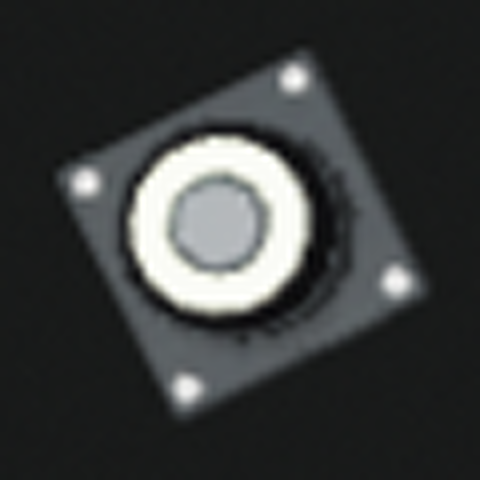

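View pics/s2.png

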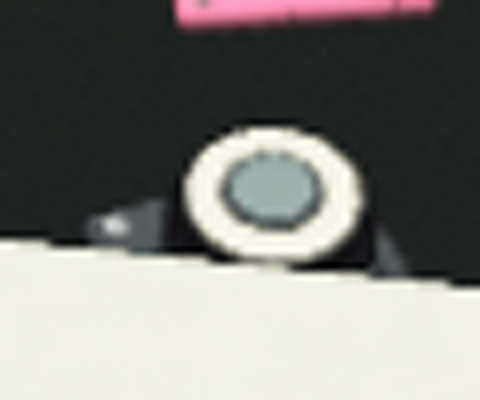

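The nest (crop t1) has its knob at about (316,199) in top and (272,155) in side. The post is top-centred near (313,218). The lens is at (172,213) in top and (274,244) in side. Next I'll measure these.

```bash
cat > m.py <<'E'
from h import *
t=load("top0");s=load("side0")
im=cv2.cvtColor(t["pixels"],cv2.COLOR_RGB2BGR)
g=cv2.cvtColor(im,cv2.COLOR_BGR2GRAY)
m=np.zeros_like(g);m[150:270,280:340]=(g[150:270,280:340]>75)*255
c=max(cv2.findContours(m,0,1)[0],key=cv2.contourArea)
pts=np.array([onz(t,*p[0],0.008) for p in c])
r=cv2.minAreaRect((pts[:,:2]*1000).astype(np.float32));print("nest mm",r)
b=cv2.boxPoints(r);print(b)
# lens
for f,(x0,y0,w,h),n in((t,(155,195,36,36),"t"),(s,(258,232,34,23),"s")):
    gg=cv2.cvtColor(f["pixels"],cv2.COLOR_RGB2GRAY);mm=np.zeros_like(gg);sub=gg[y0:y0+h,x0:x0+w]
    mm[y0:y0+h,x0:x0+w]=(sub>140)*255
    c=max(cv2.findContours(mm,0,1)[0],key=cv2.contourArea)
    if n=="s":c=np.array([p for p in c if p[0][1]<248])
    e=cv2.fitEllipse(c);print(n,"ring",e)
    p=onz(f,*e[0],0.05);print("lens z50",p); 
    if n=="t":
        a=onz(f,e[0][0]+e[1][0]/2,e[0][1],.05)-p;print("ring r",np.linalg.norm(a)); et=e
    else: es=e
print(tri(t,et[0],s,es[0]))
# knob
for f,(x0,y0,w,h),n in((t,(308,190,18,18),"t"),(s,(265,148,14,15),"s")):
    gg=cv2.cvtColor(f["pixels"],cv2.COLOR_RGB2GRAY)
    sub=gg[y0:y0+h,x0:x0+w];print(n);print(sub)
print(onz(t,270+218/5-.4,150+345/5-.4,0.064), "post top approx")
E
python3 m.py
```

```text
nest mm ((539.2754516601562, -264.01373291015625), (85.22380828857422, 226.77886962890625), 80.10651397705078)
[[ 420.2508  -286.5097 ]
 [ 643.65717 -325.47418]
 [ 658.3001  -241.51776]
 [ 434.89374 -202.55328]]
t ring ((171.88002014160156, 212.6272735595703), (20.78755760192871, 21.48650550842285), 46.03407669067383)
lens z50 [0.52861061 0.05974934 0.05      ]
ring r 0.0233749496860057
s ring ((273.56011962890625, 243.7366180419922), (15.35215950012207, 21.114030838012695), 92.12339782714844)
lens z50 [0.52968789 0.06104115 0.05      ]
(array([0.52920196, 0.05995689, 0.04872398]), np.float64(0.0010239875672287632))
t
[[217 227 219 221 213 155 106 208 231 229 227 184 177 185 185 186 186 186]
 [156 165 191 211 195 161 130 215 232 229 223 175 176 187 187 187 187 186]
 [229 225 219 195 146 108 135 221 231 228 227 208 192 189 187 186 187 188]
 [248 247 246 242 199 132 163 224 230 228 209 198 192 188 186 186 187 188]
 [249 249 249 249 198  99 126 188 221 227 214 234 232 230 214 202 192 187]
 [249 249 246 232 136  36  52  91 125 134 140 169 213 242 244 242 241 213]
 [246 240 216 144  57  2
[... 1118 characters left out ...]
31  35  36  34  29  30  32  32  30  29  24  33  33  33]
 [ 35  35  34  33  31  31  32  31  28  24  22  33  33  33]
 [190 206 162  86  32  22  19  23  26  22  25  33  34  32]
 [214 214 207 106  31  18  17  16  18  21  30  32  33  35]
 [137 132 151  91  31  17  16  16  19  24  33  33  34  32]
 [ 81  92 102  92  46  19  11  17  17  26  32  34  31  35]
 [ 45  52  55  57  40  24  17  17  23  21  32  34  32  34]
 [ 92  65  38  36  32  20  20  19  19  21  31  32  34  32]
 [159 157 154 190 140  71  29  18  19  30  33  35  33  33]
 [170 169 210 230 182 115 100 101 133 114 124  89  82  73]
 [170 183 229 200 137 122 114 115 121 123 202 211 187 166]]
[ 0.51455494 -0.25975725  0.064     ] post top approx
```

```bash
python3 - <<'E'
from h import *
t=load("top0");s=load("side0")
u=np.array([.985,-.1718]);seat=np.array([.5393,-.264])-.025*u
print("seat",seat,"knob",seat+.045*u,"hinge",seat+.112*u)
print("knob meas top",onz(t,316,198.8,.06),"tri",tri(t,(316,198.8),s,(272.3,155.5)))
print("post top tri",tri(t,(313.2,218.6),s,(230+464/8-.4,140+130/8-.4)))
print("hinge tri knob", proj(s,[*(seat+.045*u),.057]),proj(t,[*(seat+.045*u),.057]))
print("block", tri(t,(107,246),s,(312,258)),tri(t,(124,245),s,(312,258)))
E
```

```text
seat [ 0.514675 -0.259705] knob [ 0.559    -0.267436] hinge [ 0.624995  -0.2789466]
knob meas top [ 0.5599375  -0.26794363  0.06      ] tri (array([ 0.55955873, -0.2687192 ,  0.05615554]), np.float64(0.001516539534694286))
post top tri (array([ 0.51472121, -0.25947098,  0.06546946]), np.float64(0.00046772123505632406))
hinge tri knob [272.21254928 155.48550775] [315.51717076 199.33519748]
block (array([0.45560447, 0.16940095, 0.14363159]), np.float64(0.0018887093509680469)) (array([0.45459327, 0.14503518, 0.11470111]), np.float64(0.006341650792896902))
```

Emit:
drive_tool:
  targets:
    - [-0.03,-0.12,0.0,-40,1]
    - [-0.06,-0.24,0.0,-80,1]
    - [-0.09,-0.36,0.03,-120,1]
    - [-0.117,-0.467,0.06,-150,1]
    - [-0.117,-0.467,0.08,-154.6,1]
    - [-0.117,-0.467,0.08,-154.6,1]
    - [-0.117,-0.467,0.08,-154.6,1]
    - [-0.117,-0.467,0.08,-154.6,1]
    - [-0.117,-0.467,0.08,-154.6,1]
    - [-0.117,-0.467,0.08,-154.6,1]
    - [-0.117,-0.467,0.08,-154.6,1]
    - [-0.117,-0.467,0.08,-154.6,1]
    - [-0.117,-0.467,0.08,-154.6,1]
    - [-0.117,-0.467,0.08,-154.6,1]
    - [-0.117,-0.467,0.08,-154.6,1]
    - [-0.117,-0.467,0.08,-154.6,1]
    - [-0.117,-0.467,0.08,-154.6,1]
    - [-0.117,-0.467,0.08,-154.6,1]
    - [-0.117,-0.467,0.08,-154.6,1]
    - [-0.117,-0.467,0.08,-154.6,1]

```text
time_s: 2.1
position: [0.5589, -0.2681, 0.1509]
orientation: [-0.0, 0.766, 0.642, -0.0]
force: [-0.5, -0.7, 0.2]
opening: 0.0855
```

```bash
cat > st.py <<'E'
from workcell import robot
import numpy as np
s=robot.get_state();w,x,y,z=s["orientation"]
print(s["time_s"],np.round(s["qpos"],3),np.round(s["position"],4),"f",np.round(s["force"],2),round(s["opening"],4))
print("xax",np.round([1-2*(y*y+z*z),2*(x*y+w*z),2*(x*z-w*y)],4),"heading",np.degrees(np.arctan2(2*(x*y+w*z),1-2*(y*y+z*z))))
E
python3 st.py; python3 - <<'E'
from workcell import robot
from h import *
for n in("side","top"):
    f=robot.grab_frame(n);np.savez(f"{n}1.npz",**f)
crop(load("side1"),200,80,160,120,5,"pics/s3.png");crop(load("top1"),230,110,160,120,5,"pics/t3.png")
E
```

```text
2.1 [-0.447  0.463 -0.042  1.067 -0.    -0.272] [ 0.5589 -0.2681  0.1509] f [-0.51 -0.65  0.15] 0.0855
xax [1.747e-01 9.846e-01 2.000e-04] heading 79.93872040529484
```

View pics/s3.png

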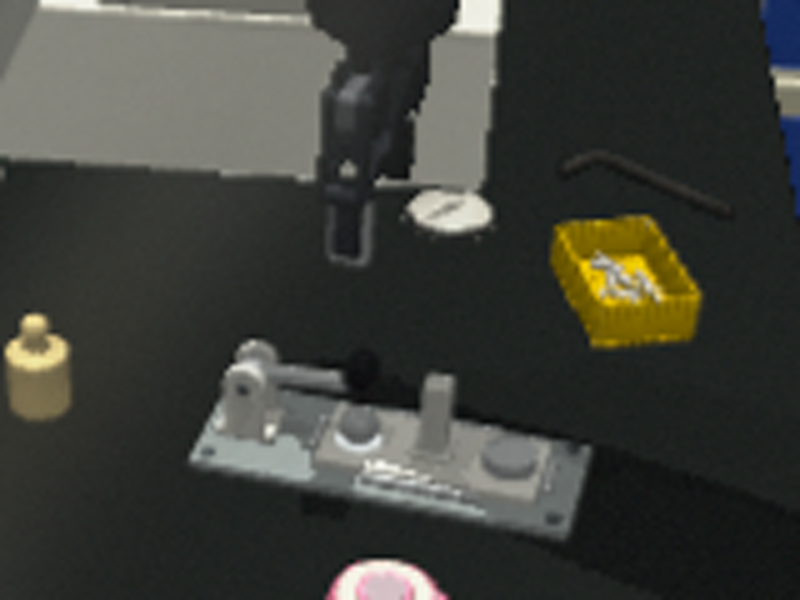

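The fingers stand straight above the knob, with the pad at side crop (350,240) and the knob at (362,368). I'll go down and pinch.

Emit:
drive_tool:
  targets:
    - [0,0,0.04,0,1]
    - [0,0,0.08,0,1]
    - [0,0,0.105,0,1]
    - [0,0,0.107,0,1]
    - [0,0,0.107,0,1]
    - [0,0,0.107,0,0.6]
    - [0,0,0.107,0,0.3]
    - [0,0,0.107,0,0.1]
    - [0,0,0.107,0,0.1]
    - [0,0,0.107,0,0.1]
    - [0,0,0.107,0,0.1]
    - [0,0,0.107,0,0.1]
  newtons: 20

```text
time_s: 3.4
position: [0.5593, -0.2692, 0.0448]
orientation: [0.001, 0.766, 0.643, -0.0]
force: [-1.9, -4.1, 1.4]
opening: 0.0217
```

```bash
python3 st.py; python3 - <<'E'
from workcell import robot
from h import *
for n in("side","top"):
    f=robot.grab_frame(n);np.savez(f"{n}2.npz",**f)
crop(load("side2"),200,80,160,120,5,"pics/s4.png")
E
```

```text
3.4 [-0.448  0.547 -0.196  0.826 -0.001 -0.275] [ 0.5593 -0.2692  0.0448] f [-1.94 -4.1   1.44] 0.0217
xax [ 0.1721  0.9851 -0.0018] heading 80.08842543436175
```

View pics/s4.png

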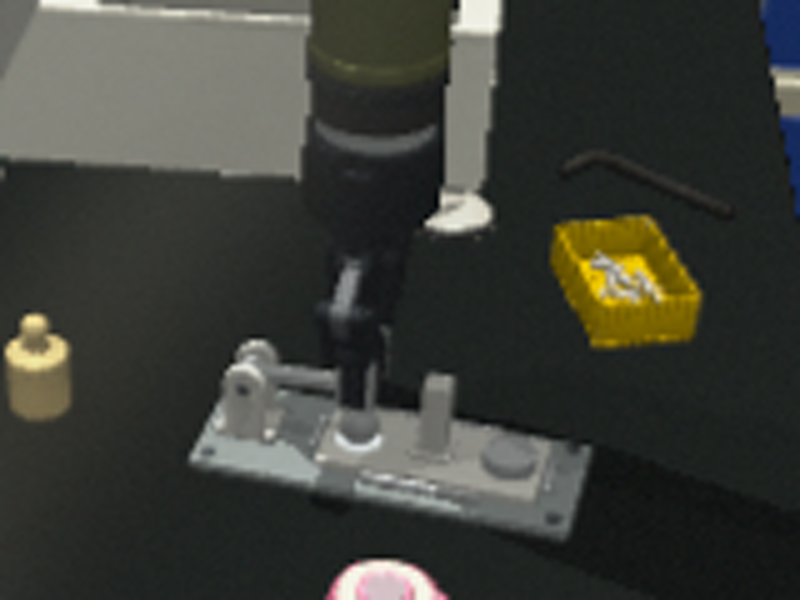

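The opening is 21.7 mm against a 22 mm knob, so the knob is held. Next I'll swing it along the arc.

Emit:
drive_tool:
  targets:
    - [-0.001,0.0014,-0.0066,0,0.1]
    - [-0.001,0.0035,-0.013,0,0.1]
    - [-0.001,0.0062,-0.019,0,0.1]
    - [-0.001,0.0096,-0.025,0,0.1]
    - [-0.001,0.0135,-0.031,0,0.1]
    - [-0.001,0.018,-0.036,0,0.1]
    - [-0.001,0.023,-0.0406,0,0.1]
    - [-0.001,0.028,-0.0447,0,0.1]
    - [-0.001,0.034,-0.0483,0,0.1]
    - [-0.001,0.04,-0.0513,0,0.1]
    - [-0.001,0.0464,-0.0537,0,0.1]
    - [-0.001,0.053,-0.0554,0,0.1]
    - [-0.001,0.0597,-0.0565,0,0.1]
    - [-0.001,0.0664,-0.0569,0,0.1]
    - [-0.001,0.0735,-0.0566,0,0.1]
    - [-0.001,0.0735,-0.0566,0,0.1]
    - [-0.001,0.0735,-0.0566,0,0.1]

```text
time_s: 5.2
position: [0.6323, -0.282, 0.102]
orientation: [0.001, 0.765, 0.644, 0.001]
force: [-1.6, -3.5, 1.7]
opening: 0.0215
```

```bash
python3 st.py; python3 - <<'E'
from workcell import robot
from h import *
for n in("side","top"):
    f=robot.grab_frame(n);np.savez(f"{n}3.npz",**f)
crop(load("side3"),200,80,160,120,5,"pics/s5.png")
E
```

```text
5.2 [-0.42   0.613  0.094  1.05   0.    -0.247] [ 0.6323 -0.282   0.102 ] f [-1.64 -3.48  1.68] 0.0215
xax [ 1.715e-01  9.852e-01 -2.000e-04] heading 80.12470880643193
```

View pics/s5.png

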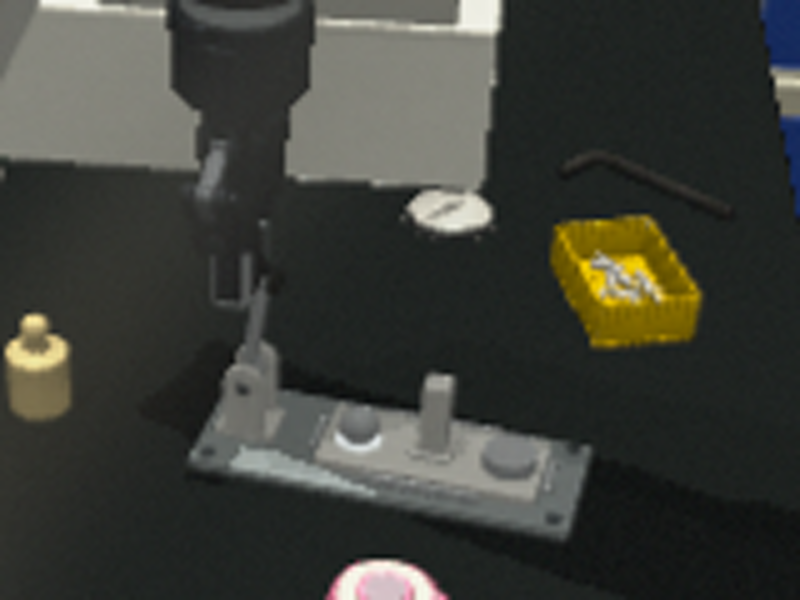

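```bash
python3 - <<'E'
from h import *
s=load("side3");u=np.array([.985,-.1718]);H=np.array([.625,-.279])
for th in np.arange(.9,1.65,.1):
    ph=np.radians(170.68)-th
    p=H+.0679*np.cos(ph)*u
    q=proj(s,[*p,.046+.0679*np.sin(ph)]);print(round(th,1),(q-[200,80])*5+2)
print((proj(s,[.6323,-.282,.102])-[200,80])*5+2, (proj(s,[.6323,-.282,.121])-[200,80])*5+2)
crop(s,230,100,50,60,10,"pics/s6.png")
E
```

```text
0.9 [308.5347873  298.72062607]
1.0 [298.27065928 292.42729451]
1.1 [287.51397584 286.9880034 ]
1.2 [276.38602309 282.46454165]
1.3 [265.01270511 278.90714318]
1.4 [253.52263561 276.35376634]
1.5 [242.04519282 274.82961787]
1.6 [230.70858987 274.3469299 ]
[240.37114434 290.25798965] [240.47835537 261.6557638 ]
```

View pics/s6.png

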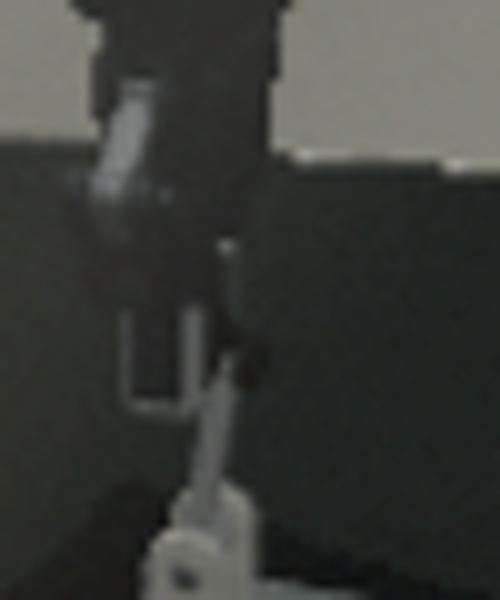

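The pads stand at about 1.5 rad, but the knob (side crop ~(269,275)) slipped back and sits at about 1.27 rad. I'll let go, go around to the tray side and push it up with shut fingers.

Emit:
drive_tool:
  targets:
    - [0,0,0,0,0.4]
    - [0,0,0,0,0.7]
    - [0,0,0,0,0.7]
    - [0,0,-0.03,0,0.7]
    - [0,0,-0.06,0,0.7]
    - [0,0,-0.06,0,0.7]
    - [0,-0.03,-0.06,0,0.4]
    - [0,-0.06,-0.06,0,0]
    - [0,-0.06,-0.06,0,0]
    - [0,-0.06,-0.06,0,0]
    - [0,-0.06,-0.06,0,0]
    - [0,-0.06,-0.06,0,0]
    - [0,-0.06,-0.03,0,0]
    - [0,-0.06,0.0,0,0]
    - [0,-0.06,0.0,0,0]

```text
time_s: 6.8
position: [0.5699, -0.2701, 0.0966]
orientation: [-0.004, 0.765, 0.644, -0.002]
force: [-1.8, 0.3, -0.4]
opening: 0.0004
```

```bash
python3 st.py; python3 - <<'E'
from workcell import robot
from h import *
for n in("side","top"):
    f=robot.grab_frame(n);np.savez(f"{n}4.npz",**f)
crop(load("side4"),200,80,160,120,5,"pics/s7.png")
E
```

```text
6.8 [-0.443  0.523 -0.088  0.968  0.    -0.27 ] [ 0.5699 -0.2701  0.0966] f [-1.79  0.35 -0.44] 0.0004
xax [0.1714 0.9852 0.0022] heading 80.13126514540795
```

View pics/s7.png

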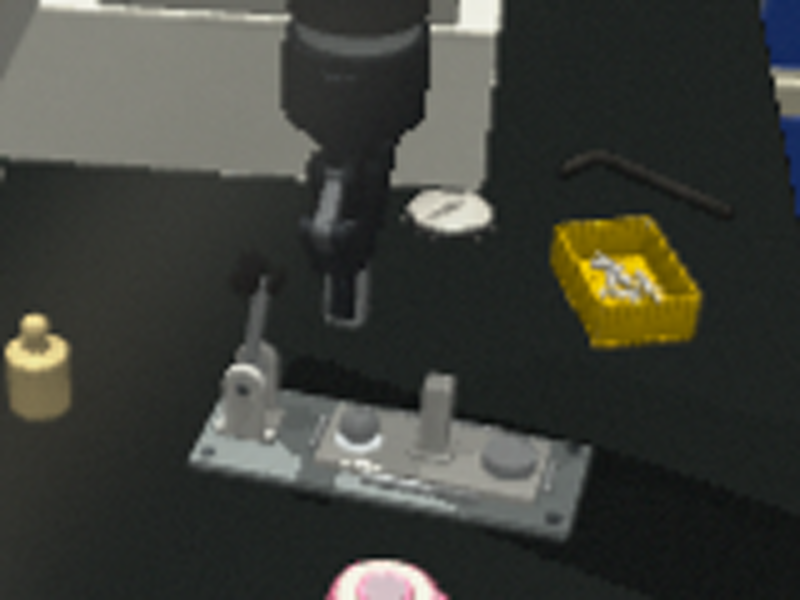

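The knob is now fully visible at crop (256,273), about 1.38 rad. I'll push it gently toward the stop.

Emit:
drive_tool:
  targets:
    - [0,0.01,-0.003,0,0]
    - [0,0.02,-0.003,0,0]
    - [0,0.028,-0.003,0,0]
    - [0,0.033,-0.003,0,0]
    - [0,0.037,-0.003,0,0]
    - [0,0.04,-0.003,0,0]
    - [0,0.043,-0.003,0,0]
    - [0,0.045,-0.003,0,0]
    - [0,0.045,-0.003,0,0]

```text
time_s: 7.8
position: [0.6083, -0.2778, 0.104]
orientation: [-0.006, 0.766, 0.643, -0.005]
force: [-18.0, 2.3, 14.9]
opening: -0.0002
```

```bash
python3 st.py; python3 - <<'E'
from workcell import robot
from h import *
for n in("side","top"):
    f=robot.grab_frame(n);np.savez(f"{n}5.npz",**f)
crop(load("side5"),200,80,160,120,5,"pics/s8.png")
E
```

```text
7.8 [-0.426  0.585  0.046  1.047 -0.004 -0.253] [ 0.6083 -0.2778  0.104 ] f [-17.96   2.3   14.95] -0.0002
xax [ 1.728e-01  9.850e-01 -2.000e-04] heading 80.0472423684385
```

View pics/s8.png

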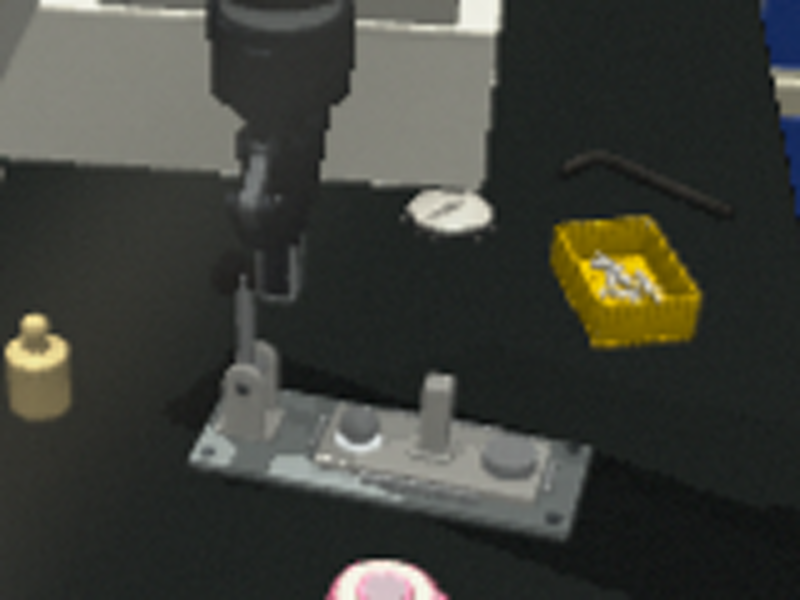

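The lever rests on its stop (18 N reaction, knob at about crop (235,270)). I'll back off and go above the post.

Emit:
drive_tool:
  targets:
    - [0,-0.01,0,0,0]
    - [0,-0.03,0,0,0]
    - [0,-0.05,-0.02,0,0.4]
    - [0,-0.07,-0.05,0,0.8]
    - [0.0007,-0.09,-0.05,0,0.8]
    - [0.0007,-0.101,-0.05,0,0.8]
    - [0.0007,-0.101,-0.05,0,0.8]
    - [0.0007,-0.101,-0.05,0,0.8]
    - [0.0007,-0.101,-0.05,0,0.8]
    - [0.0007,-0.101,-0.05,0,0.8]

```text
time_s: 8.9
position: [0.5178, -0.2613, 0.1532]
orientation: [-0.0, 0.765, 0.644, -0.0]
force: [0.1, 0.2, 0.1]
opening: 0.0684
```

```bash
python3 st.py; python3 - <<'E'
from workcell import robot
from h import *
for n in("side","top"):
    f=robot.grab_frame(n);np.savez(f"{n}6.npz",**f)
crop(load("side6"),200,80,160,120,5,"pics/s9.png")
E
```

```text
8.9 [-0.467  0.395 -0.147  1.029  0.    -0.295] [ 0.5178 -0.2613  0.1532] f [0.07 0.16 0.08] 0.0684
xax [1.714e-01 9.852e-01 2.000e-04] heading 80.13151565812993
```

View pics/s9.png

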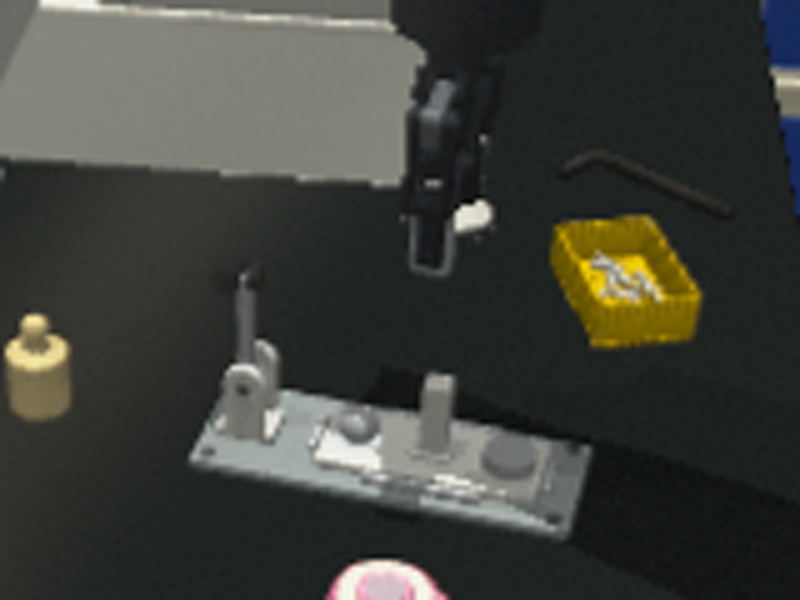

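The lever stays up at (240,275), and the open fingers are above the post. I'll descend and grip.

Emit:
drive_tool:
  targets:
    - [0.001,-0.0033,0.04,0,0.8]
    - [0.001,-0.0033,0.08,0,0.8]
    - [0.001,-0.0033,0.11,0,0.8]
    - [0.001,-0.0033,0.121,0,0.8]
    - [0.001,-0.0033,0.121,0,0.8]
    - [0.001,-0.0033,0.121,0,0.6]
    - [0.001,-0.0033,0.121,0,0.4]
    - [0.001,-0.0033,0.121,0,0.25]
    - [0.001,-0.0033,0.121,0,0.1]
    - [0.001,-0.0033,0.121,0,0.0]
    - [0.001,-0.0033,0.121,0,0.0]
    - [0.001,-0.0033,0.121,0,0.0]
    - [0.001,-0.0033,0.121,0,0.0]
  newtons: 50

```text
time_s: 10.3
position: [0.5153, -0.2607, 0.0345]
orientation: [0.002, 0.765, 0.643, 0.0]
force: [-0.7, -1.1, 5.1]
opening: 0.0152
```

```bash
python3 st.py; python3 - <<'E'
from workcell import robot
from h import *
for n in("side","top"):
    f=robot.grab_frame(n);np.savez(f"{n}7.npz",**f)
crop(load("side7"),200,80,160,120,5,"pics/s10.png")
E
```

```text
10.3 [-0.468  0.494 -0.328  0.745 -0.001 -0.295] [ 0.5153 -0.2607  0.0345] f [-0.66 -1.12  5.11] 0.0152
xax [ 0.1719  0.9851 -0.0016] heading 80.09994609713523
```

View pics/s10.png

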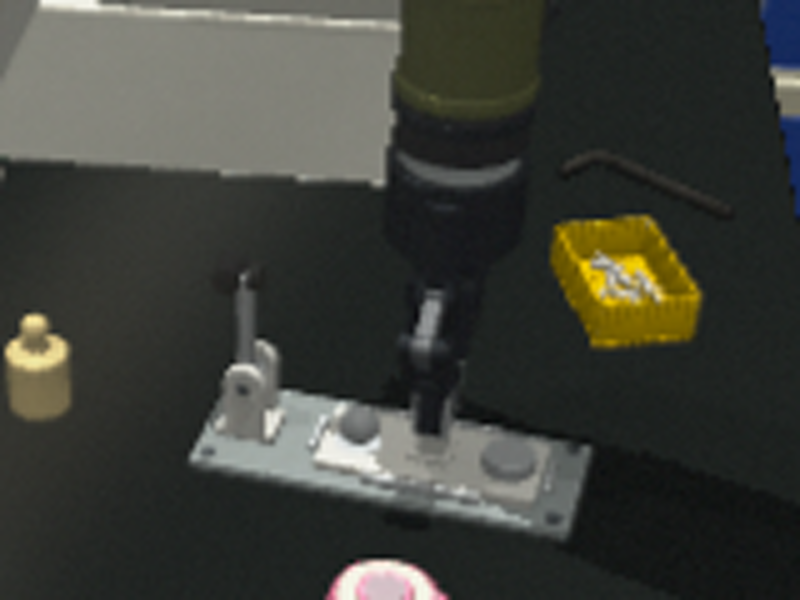

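Gripped at 15.2 mm, ball at crop (360,425). I'll lift slowly.

Emit:
drive_tool:
  targets:
    - [0,0,-0.001,0,0]
    - [0,0,-0.003,0,0]
    - [0,0,-0.006,0,0]
    - [0,0,-0.01,0,0]
    - [0,0,-0.015,0,0]
    - [0,0,-0.021,0,0]
    - [0,0,-0.028,0,0]
    - [0,0,-0.036,0,0]
    - [0,0,-0.045,0,0]
    - [0,0,-0.055,0,0]
    - [0,0,-0.065,0,0]
    - [0,0,-0.075,0,0]
    - [0,0,-0.085,0,0]
    - [0,0,-0.095,0,0]
    - [0,0,-0.105,0,0]
    - [0,0,-0.113,0,0]
    - [0,0,-0.119,0,0]
    - [0,0,-0.123,0,0]
    - [0,0,-0.125,0,0]
    - [0,0,-0.125,0,0]

```text
time_s: 12.4
position: [0.5141, -0.2596, 0.1579]
orientation: [-0.0, 0.765, 0.644, 0.0]
force: [-0.2, -0.6, -2.5]
opening: 0.0152
```

```bash
python3 st.py; python3 - <<'E'
from workcell import robot
from h import *
for n in("side","top"):
    f=robot.grab_frame(n);np.savez(f"{n}8.npz",**f)
crop(load("side8"),200,60,160,120,5,"pics/s11.png")
E
```

```text
12.4 [-0.468  0.385 -0.15   1.036  0.    -0.295] [ 0.5141 -0.2596  0.1579] f [-0.19 -0.64 -2.52] 0.0152
xax [0.1717 0.9852 0.    ] heading 80.11506128212635
```

View pics/s11.png

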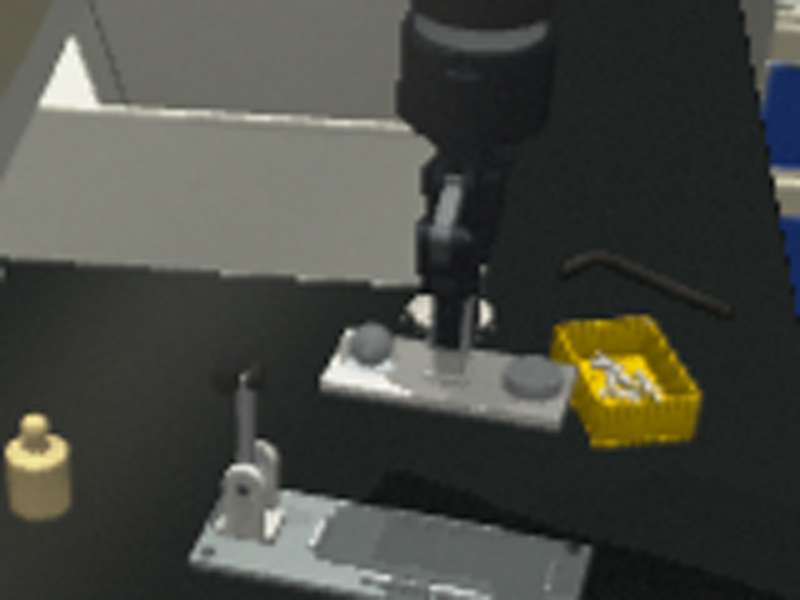

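The tray is level and the ball is in its pocket, at crop (372,345). The wrist force of −2.5 N matches 0.25 kg. I'll carry it smoothly in two halves.

Emit:
drive_tool:
  targets:
    - [0.001,-0.0003,0,0,0]
    - [0.0041,-0.0011,0,0,0]
    - [0.0092,-0.0025,0,0,0]
    - [0.0163,-0.0044,0,0,0]
    - [0.0254,-0.0068,0,0,0]
    - [0.0366,-0.0098,0,0,0]
    - [0.0488,-0.0131,0,0,0]
    - [0.061,-0.0164,0,0,0]
    - [0.0732,-0.0197,0,0,0]
    - [0.0855,-0.0229,0,0,0]
    - [0.0977,-0.0262,0,0,0]
    - [0.1099,-0.0295,0,0,0]
    - [0.1221,-0.0328,0,0,0]
    - [0.1333,-0.0358,0,0,0]
    - [0.1424,-0.0382,0,0,0]
    - [0.1495,-0.0401,0,0,0]
    - [0.1546,-0.0415,0,0,0]
    - [0.1577,-0.0423,0,0,0]
    - [0.1587,-0.0426,0,0,0]
    - [0.1587,-0.0426,0,0,0]

```text
time_s: 14.5
position: [0.4994, -0.0961, 0.1579]
orientation: [0.0, 0.765, 0.644, -0.0]
force: [-0.3, 0.2, -3.3]
opening: 0.0152
```

Emit:
drive_tool:
  targets:
    - [0.001,-0.0003,0,0,0]
    - [0.0041,-0.0011,0,0,0]
    - [0.0092,-0.0025,0,0,0]
    - [0.0163,-0.0044,0,0,0]
    - [0.0254,-0.0068,0,0,0]
    - [0.0366,-0.0098,0,0,0]
    - [0.0488,-0.0131,0,0,0]
    - [0.061,-0.0164,0,0,0]
    - [0.0732,-0.0197,0,0,0]
    - [0.0855,-0.0229,0,0,0]
    - [0.0977,-0.0262,0,0,0]
    - [0.1099,-0.0295,0,0,0]
    - [0.1221,-0.0328,0,0,0]
    - [0.1333,-0.0358,0,0,0]
    - [0.1424,-0.0382,0,0,0]
    - [0.1495,-0.0401,0,0,0]
    - [0.1546,-0.0415,0,0,0]
    - [0.1577,-0.0423,0,0,0]
    - [0.1587,-0.0426,0,0,0]
    - [0.1587,-0.0426,0,0,0]

```text
time_s: 16.5
position: [0.4847, 0.0675, 0.1579]
orientation: [0.0, 0.765, 0.643, -0.0]
force: [0.6, -0.2, -3.1]
opening: 0.0151
```

```bash
python3 st.py; python3 - <<'E'
from workcell import robot
from h import *
for n in("side","top"):
    f=robot.grab_frame(n);np.savez(f"{n}9.npz",**f)
crop(load("side9"),200,120,160,120,5,"pics/s12.png")
crop(load("top9"),110,150,160,120,5,"pics/t12.png")
E
```

```text
16.5 [ 0.139  0.245 -0.359  0.967 -0.     0.311] [0.4847 0.0675 0.1579] f [ 0.58 -0.16 -3.1 ] 0.0151
xax [ 1.718e-01  9.851e-01 -2.000e-04] heading 80.10647107264228
```

View pics/s12.png

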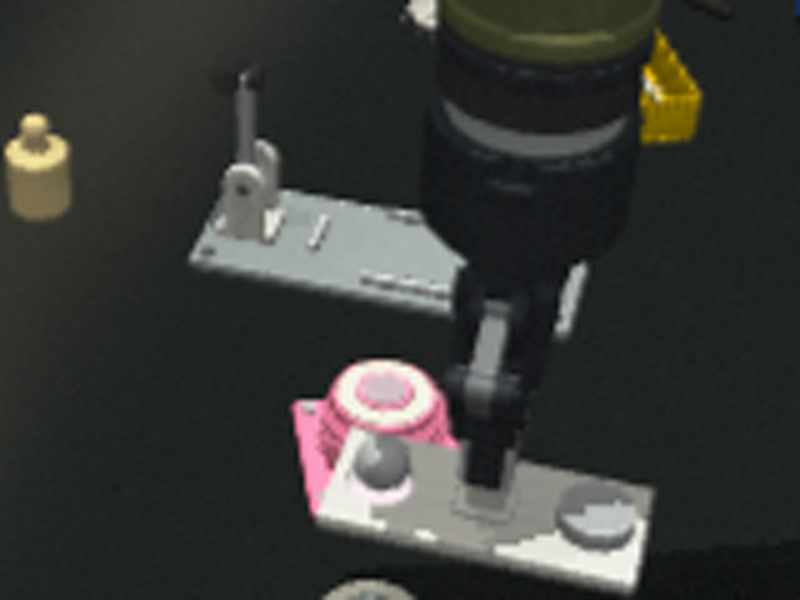

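View pics/t12.png

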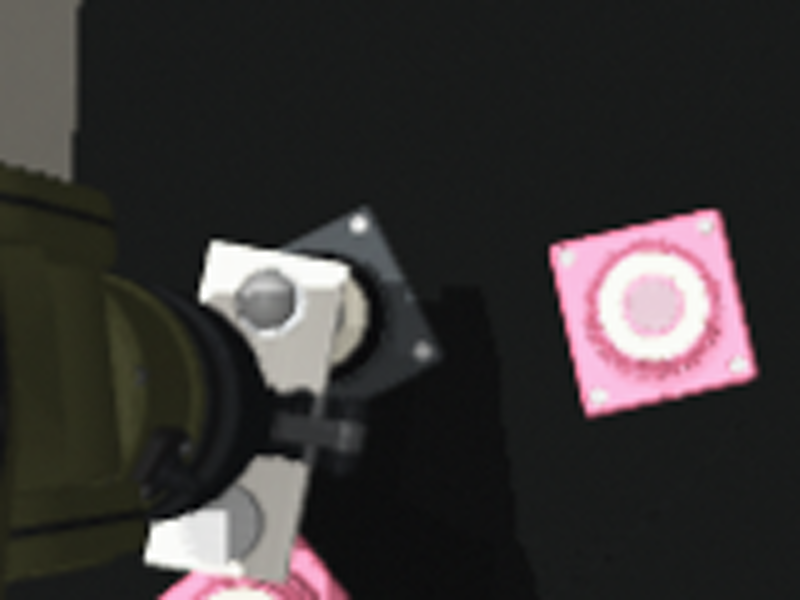

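The ball sits in the pocket at side crop (383,462) and top crop (266,299). I'll triangulate it against the lens.

```bash
python3 - <<'E'
from h import *
t=load("top9");s=load("side9")
print("ball",tri(t,(162.8,209.4),s,(276.2,212.)))
print(onz(t,162.8,209.4,.146),onz(s,276.2,212,.146))
for n,c in(("left far",(212,241)),("right far",(349,265)),("right near",(284,581))):
    print(n,onz(t,110+c[0]/5-.4,150+c[1]/5-.4,.137))
E
python3 st.py
```

```text
ball (array([0.52895076, 0.06075573, 0.1484582 ]), np.float64(6.452289990107621e-05))
[0.52915586 0.06124335 0.146     ] [0.52897293 0.05819285 0.146     ]
left far [0.55344579 0.08547803 0.137     ]
right far [0.54374228 0.02981509 0.137     ]
right near [0.41683798 0.05289324 0.137     ]
16.6 [ 0.138  0.245 -0.359  0.967 -0.     0.311] [0.4847 0.0674 0.1579] f [ 0.43 -0.46 -3.47] 0.0152
xax [ 1.721e-01  9.851e-01 -2.000e-04] heading 80.09155023407205
```

The ball and pocket are within about 1–2 mm of the lens axis at the right height. I'll settle, then hand in.

Emit:
drive_tool:
  targets:
    - [0,0,0,0,0]
    - [0,0,0,0,0]
    - [0,0,0,0,0]
    - [0,0,0,0,0]
    - [0,0,0,0,0]

```text
time_s: 17.1
position: [0.4847, 0.0676, 0.1579]
orientation: [0.0, 0.765, 0.644, -0.0]
force: [0.4, -0.4, -3.0]
opening: 0.0154
```

```bash
python3 st.py; python3 -c "
from workcell import robot
print(abs(robot.get_state()['joint_vel']).max());print(robot.sign_off())"
```

```text
17.1 [ 0.139  0.245 -0.359  0.967 -0.     0.311] [0.4847 0.0676 0.1579] f [ 0.44 -0.41 -2.98] 0.0154
xax [ 0.1717  0.9851 -0.    ] heading 80.11102106487931
0.0015548411705054342
the job is handed in; nothing more can be done
None
```

I swung the lever up to its stop, lifted the tray by its post, carried it level to the dark camera, and handed in while still holding it there at 17.1 s. No verdict was reported.

**Lever:** While I was swinging the lever up, the knob slipped in the pads and stopped at about 1.3–1.4 rad. I let go and pushed it to the stop with shut fingers, at about 18 N. It was still standing up in the last picture.

**Last checks before handing in:**
- **Position:** the ball triangulated at (0.529, 0.061), against the lens at (0.529, 0.060). The pocket centre worked out from the tray's corners agreed to about 1 mm.
- **Height:** the tray's underside is about 81 mm above the glass, going by how far the tool lifted it. The triangulated ball height was about 2 mm higher than that implies.
- **Hold:** the tool was vertical, the arm at rest, and the grip on the post at 15 mm. The post is given as 16 mm, so that reads slightly under. The wrist force was about 3 N down, close to the tray and ball's weight.
- **Ball and bystanders:** the ball was in its pocket in both views. I didn't measure the weights or micrometer again, but no move went near them.

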